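Seal the storage canister

TASK

The short wide canister has just been filled and its lid is only resting in the mouth. With the fingertips, push the lid straight down until it is fully home, and only then flip the steel lever on the lid over until it snaps down into its locked position. Touch and push only: do not pick the canister up, tip it or shove it from its place, leave the other canister, the jars and the salt shaker standing where they are, and finish with the hand clear.

Things in the scene. Friction and masses are not known exactly. Their poses are not given: they have to be found in the camera images.
- canister: the short wide white stoneware canister with a bamboo lid, loose, 1.1 to 1.5 kg in all: 124 mm diameter, pot 92 mm high. Origin: centre of its underside; z up. Its -x axis is its front: the open lever stands behind the lid's middle (+x side) and flips over towards the front (-x). Upright at any turn about z
- lid_press (a point): a free spot for pressing on the top face of the lid, 30 mm in front of the lid's centre, moving with the lid. The lid is a bamboo disc of 118 mm diameter, 12 mm thick, with a rubber gasket plug below; home, its top is 104 mm above the canister's underside
- canister_lid (a joint): how far the lid has been pushed down, m: 0 = standing 12 mm proud of the pot's rim, 0.012 = fully home against the rim. It slides straight down only, in a gasket that rubs with about 5 N, and stays where it is left
- lever_pin (a point): the hinge pin of the lever, on the lid's middle line 24 mm behind its centre (canister +x), 7 mm above the lid's top face; the pin lies along the canister's y axis
- lever_tip (a point): the free end of the steel lever, 60 mm from the pin. The lever is a flat stainless strap 30 mm wide (along the canister's y) and 4 to 8 mm thick
- canister_lever (a joint): turn of the lever about its pin, rad: 0 = open, the lever upright and leaning back 0.25 rad from the canister's front; 0.25 = straight up; 1.80 = locked, lying flat forward over the lid. Over-centre spring link: up to 1.05 it springs back to open, past that it snaps on by itself to 1.80; turning it takes up to 0.09 Nm (about 2.3 N pushed square to the lever at 40 mm from the pin)
- tall_canister: the narrower, taller sister canister, already sealed, its lever flat: 100 mm diameter, 147 mm high over all; to be left alone. Origin: centre of its underside
- salt_shaker: grey salt shaker, 44 mm diameter, 90 mm high, to be left standing. Origin: centre of its underside
- spice_jar: slim glass spice jar with a black cap, 40 mm diameter, 105 mm high, to be left standing. Origin: centre of its underside
- coffee_jar: glass jar of coffee with a dark lid, 84 mm diameter, 140 mm high, to be left standing. Origin: centre of its underside
There are look-alikes about, which are no part of the job. What is shaped like the salt_shaker but orange or red is not meant.

How it is judged:
On the way, in this order (a step that is already met when the one before it is completed fails the run):
1. the lid is pushed fully home while the lever is still open (value of joint canister_lid above 0.0105 m and value of joint canister_lever below 0.4 rad), for 0.1 s.
2. the lever has snapped over into its locked position with the lid still home (value of joint canister_lever above 1.7 rad and value of joint canister_lid above 0.0105 m), for 0.2 s.
At the end, for the whole second after the job is handed in: the lid is home to within 1.5 mm and the lever lies locked (turned more than 1.7 of 1.80 rad); the canister stands upright and still, within 30 mm of where it stood; the tall canister is within 20 mm of its place and the salt shaker, spice jar and coffee jar stand upright (all of step 2 and distance of canister from where it was at the start of the episode below 0.03 m and angle between canister's own z axis and vertical below 0.05 rad and linear speed of canister below 0.02 m/s and distance of tall_canister from where it was at the start of the episode below 0.02 m and angle between tall_canister's own z axis and vertical below 0.1 rad and angle between each of salt_shaker, spice_jar, coffee_jar's own z axis and vertical below 0.2 rad); the robot touches nothing.
It fails at once if the canister is lifted off the worktop (more than 8 mm) (height (world z) of canister above 0.008 m).
It fails at once if the canister is tipped (more than 0.2 rad) (angle between canister's own z axis and vertical above 0.2 rad).
It fails at once if the canister is shoved more than 50 mm (distance of canister from where it was at the start of the episode above 0.05 m).
It fails at once if the sealed tall canister is moved more than 30 mm (distance of tall_canister from where it was at the start of the episode above 0.03 m).
It fails at once if the salt shaker, spice jar or coffee jar is moved more than 40 mm (distance of any of salt_shaker, spice_jar, coffee_jar from where it was at the start of the episode above 0.04 m).
It also fails if it takes over 35 s, if anything falls off the work surface, if the arm or the gripper's body presses on something with over 40 N, if the wrist force passes 120 N, or if a joint passes its speed limit or range.

ROBOT

A 7-joint arm with a two-finger parallel gripper is mounted at the origin on a cart in front of the work surface, level with it; the furniture and walls round the work are solid. World frame = base frame: x ahead of the robot, y to its left, z up, the work surface at z = 0. Lengths are in m, angles in rad, forces in N, time in s.
With the tool pointing down it reaches from about 0.4 to 0.85 m from the base axis. Payload 10.4 kg.
Tool frame: the origin (TCP) lies on the centre line of the jaws, within the pads' length; the fingertips stand r.tip_extent ahead of it and the grasp point (between the pads) lies 3 mm ahead of it (r.tip_extent is the distance from the TCP to the fingertips, in m); z points along the fingers, y is the direction in which the jaws open and shut (so a half turn about z gives the same grasp; the last joint's range is limited). The gripper opens to 87 mm and grips with 3 to 60 N. Pads are 19 mm wide; open, the fingers measure 117 mm over their backs; the gripper's body (75 mm by 190 mm) begins 51 mm behind the grasp point.
Start: joints at [1.11, 0.332, -0.065, 1.46, 0.022, 1.35, -0.088], TCP at [0.265, -0.566, 0.245] pointing down, gripper open.
Joint ranges: [-2.6, 2.6], [-0.5, 2.12], [-1.47, 1.34], [0.16, 2.42], [-1.27, 4.41], [0.06, 2.06], [-2.6, 2.6]. Speed limits (rad/s): [2.22, 2.22, 2.79, 2.79, 3.14, 3.14, 3.14].

INTERFACE

Orientations are given as a unit quaternion [x, y, z, w].
In Python, from bench import r gives the robot as it stands. The module is installed in compiled form; this text tells all that it offers.
- The arm moves only by the shell command python3 -m jog 'ROWS' [FORCE]. ROWS is JSON, a list of rows, each a list of 5 numbers: the shift along the tool's x, y, z in cm, then the turn about the tool's z in rad, then the closure, from 0 (fully open) to 1 (shut). A call has exactly 10 rows; each row shifts and turns the pose as measured when the row begins, along the tool's axes as they then stand; what a row does not reach is not made up. A row lasts 1/10 s, in which the tool goes at most 50 mm and 8.59 degrees, less where a joint would pass 70% of its speed; a pose out of reach is approached as far as the arm can. A call with a gripper value outside its range is refused whole. The fingers move at their own pace and stop on an object; FORCE is the grip in N (left out, the last holds). Time passes only in rows, so rows that do not move let the fingers close, or fill a call up. It gives the time, the measured TCP pose, the force and the opening at its end, in the units of the state.
- r.read_state(): the state, without advancing time (a new reading comes with each control period).
- r.camera(name): name is "side" or "top"; returns a dict with "pixels" (384x512x3 uint8, red, green, blue), "fx", "fy", "cx", "cy" (pixels), "k1" (the pictures are not rectified: a ray, as slopes to the right and down, at radius r is drawn at 1 + k1 r^2 times it, then the intrinsics apply), "camera_from_world" (4x4, takes a point from world to camera coordinates). Camera axes: x right, y up, looking along -z (the intrinsics and any distortion apply to the point x, -y, -z); pixel columns grow to the right and rows downward; lengths in m; the calibration is good to about 2 mm. A picture is of the moment at which its call begins. There is no depth.
- r.close_job(): hands the job in, once; it reports no verdict.
The state is a dict: "time": time; "joint_positions": joint angles; "joint_vel": joint speeds; "joint_torque": joint torques, N m; "ee_pos": TCP position; "eef_rot": TCP orientation; "ft_force": force on the tool from outside, world axes, zero at the start; "torque": the same for the moment, N m; "width": finger opening in m.
Only numpy, scipy, OpenCV 4.12 (cv2) and the standard library are available. Lean on these libraries where they do the work, as an engineer would, in place of code of your own. Each camera call takes 0.05 s, during which the arm holds its last target. There are 200 camera calls.

## Working session

There is one attempt and no reset: what is moved stays moved. The work goes in short steps, Python scripts to look and compute and a shell command to move; the robot and the scene stay as the last step left them, time stands still between calls to the robot, and variables do not carry over. Pictures are saved under pics/ and viewed, about 8 in all and at most 12, crops included, and the job is handed in when it is done.

```bash
mkdir -p pics
cat > h.py <<'E'
import numpy as np, cv2
from bench import r
def snap(n,f):
    c=r.camera(n); cv2.imwrite(f,c["pixels"][:,:,::-1]); np.save(f[:-4]+'.npy',c,allow_pickle=True); return c
def ray(c,u,v):
    d=np.array([(u-c["cx"])/c["fx"],(v-c["cy"])/c["fy"]]); s=d.copy()
    for _ in range(30): s=d/(1+c["k1"]*(s@s))
    T=np.array(c["camera_from_world"]); R=T[:3,:3]
    return -R.T@T[:3,3], R.T@np.array([s[0],-s[1],-1])
def atz(c,u,v,z):
    o,d=ray(c,u,v); return o+d*(z-o[2])/d[2]
def proj(c,p):
    T=np.array(c["camera_from_world"]); q=T[:3,:3]@np.array(p)+T[:3,3]
    s=np.array([q[0],-q[1]])/-q[2]; s=s*(1+c["k1"]*(s@s)); return np.array([c["cx"]+c["fx"]*s[0],c["cy"]+c["fy"]*s[1]])
E
python3 - <<'E'
from h import *
for n in("top","side"):
    c=snap(n,f"pics/{n}0.png"); T=np.array(c["camera_from_world"]); print(n,c["fx"],c["k1"],(-T[:3,:3].T@T[:3,3]).round(3),T[:3,:3].round(2).tolist())
a=[cv2.imread(f"pics/{n}0.png") for n in("top","side")]
for n,i in zip(("top","side"),a): cv2.imwrite(f"pics/{n}0b.png",cv2.resize(i,(768,576),interpolation=cv2.INTER_CUBIC))
s=r.read_state(); print(s["time"],s["ee_pos"],s["eef_rot"],s["width"],r.tip_extent,s["ft_force"])
E
```

```text
top 464.5130705166895 0.005378573436799449 [0.416 0.176 1.134] [[0.0, -1.0, 0.03], [0.99, 0.01, 0.1], [-0.1, 0.03, 0.99]]
side 347.2151164699484 0.02589217159485875 [ 0.46  -0.594  0.482] [[1.0, -0.07, -0.03], [0.05, 0.41, 0.91], [-0.06, -0.91, 0.42]]
0.1 [ 0.26481532 -0.56577137  0.24384202] [ 9.76140472e-01  2.17139068e-01 -1.70184993e-04 -6.12966198e-04] 0.08720902701501443 0.022 [-0.41921989  0.04122896  0.02455629]
```

View pics/top0b.png

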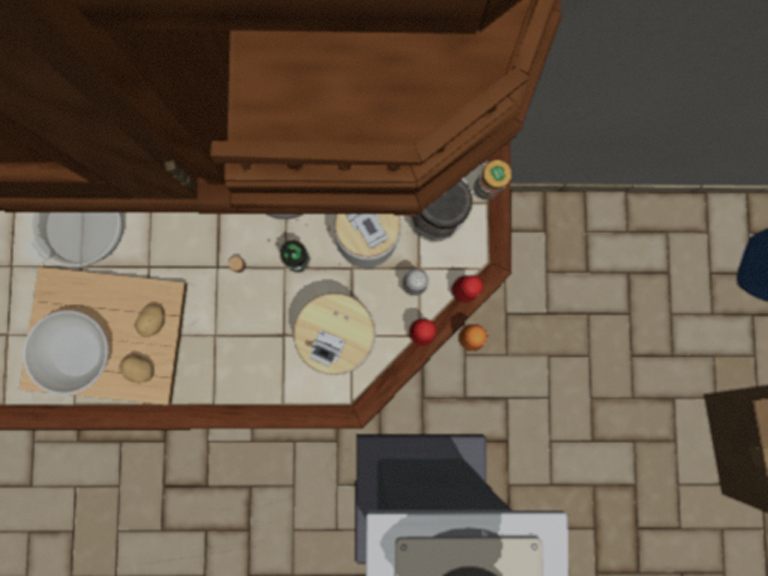

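View pics/side0b.png

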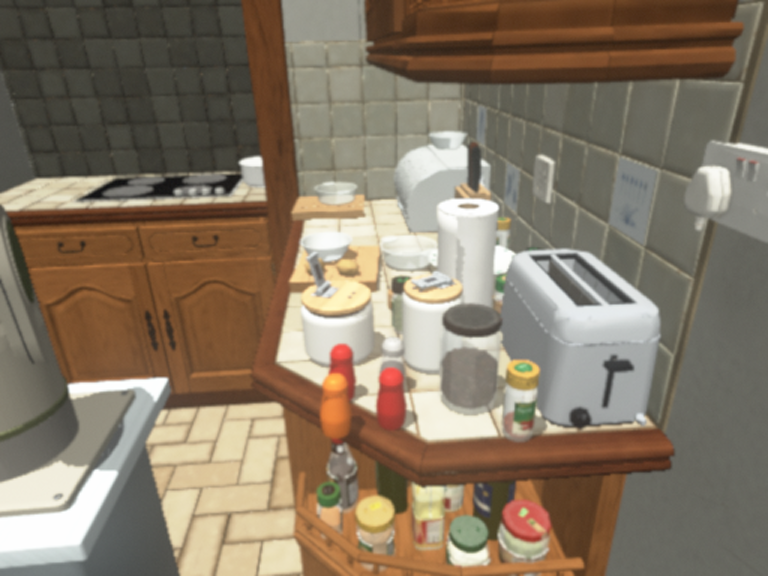

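Run:
```python
from h import *
t=cv2.imread("pics/top0.png")[185:265,180:295]; s=cv2.imread("pics/side0.png")[155:255,185:265]
t=cv2.resize(t,(460,320),interpolation=cv2.INTER_CUBIC); s=cv2.resize(s,(320,400),interpolation=cv2.INTER_CUBIC)
o=np.zeros((400,780,3),np.uint8); o[:320,:460]=t; o[:,460:]=s; cv2.imwrite("pics/z1.png",o)
c=np.load("pics/top0.npy",allow_pickle=True).item()
for z in(.104,.116): print(z,atz(c,334/1.5,334/1.5,z).round(3), [atz(c,u/1.5,v/1.5,z).round(3)[:2].tolist() for u,v in((294,334),(375,334),(334,294),(334,374))])
```

```text
0.104 [0.431 0.207 0.104] [[0.431, 0.266], [0.431, 0.147], [0.49, 0.208], [0.373, 0.207]]
0.116 [0.431 0.207 0.116] [[0.431, 0.265], [0.431, 0.147], [0.489, 0.207], [0.373, 0.207]]
```

View pics/z1.png

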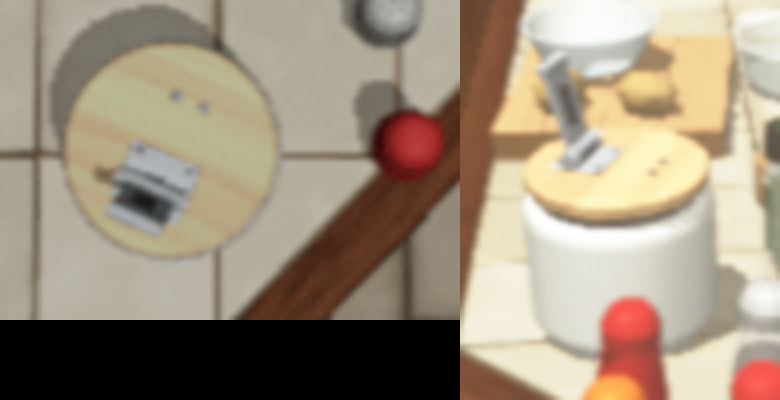

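```bash
cat >> h.py <<'E'
from scipy.spatial.transform import Rotation as Ro
def plan(pts,yaw,n,grip=1,fixed=None):
    """rows through pts (after current), yaw = world angle of tool x, evenly over n rows"""
    s=r.read_state(); R=Ro.from_quat(s["eef_rot"]); p=np.array(s["ee_pos"]); X=R.as_matrix()[:,0]; y0=np.arctan2(X[1],X[0])
    P=np.vstack([p]+[pts]); L=np.r_[0,np.cumsum(np.linalg.norm(np.diff(P,axis=0),axis=1))]
    rows=[]
    for i in range(n):
        a=[np.array([np.interp(t*L[-1],L,P[:,k]) for k in range(3)]) for t in(i/n,(i+1)/n)]
        y=y0+(yaw-y0)*i/n; d=a[1]-a[0]; x=np.array([np.cos(y),np.sin(y),0]); yy=np.array([np.sin(y),-np.cos(y),0])
        rows.append([round(100*(d@x),1),round(100*(d@yy),1),round(-100*d[2],1),round(-(yaw-y0)/n,3),grip])
    print(rows)
E
python3 - <<'E'
from h import *
c=np.load("pics/top0.npy",allow_pickle=True).item(); s=np.load("pics/side0.npy",allow_pickle=True).item()
g=lambda u,v,z:atz(c,180+u/4,185+v/4,z)[:2]
C=g(172,150.5,.116); print("C",C)
for d in(g(190,100.5,.118)-C, ): print(np.arctan2(d[1],d[0]),np.hypot(*d))
print("dots",g(176,95,.118),g(203,106,.118),"tall",atz(c,367/1.5,230/1.5,.147),"salt",atz(c,416/1.5,280/1.5,.09),"coffee",atz(c,444/1.5,208/1.5,.14))
e=g(200,170,.12)-g(130,140,.12); print("edge",np.arctan2(e[1],e[0])+np.pi/2)
f=np.array([np.cos(-.38),np.sin(-.38)])
tip=np.r_[C-f*.039,.181]; q=proj(s,tip); print("side tip crop",(q-[185,155])*4+[460,0]); q=proj(c,tip); print("top tip",(q-[180,185])*4)
q=C+f*.03; print(q)
plan([[.44,-.18,.27],[q[0],q[1],.27]],-.38+np.pi,20)
E
```

```text
C [0.43099734 0.20627869]
-0.34099646795531385 0.028829266256596053
dots [0.4611392 0.2042898] [0.45519288 0.18953123] tall [0.57902793 0.16007662 0.147     ] salt [0.51269776 0.08500844 0.09      ] coffee [0.61329721 0.04821811 0.14      ]
edge -0.40057287831656785
side tip crop [545.10887909  57.61464389]
top tip [139.10593782 220.11661431]
[0.45885728 0.19515107]
[[np.float64(3.0), np.float64(-2.6), np.float64(-0.2), np.float64(-0.116), 1], [np.float64(3.3), np.float64(-2.2), np.float64(-0.2), np.float64(-0.116), 1], [np.float64(3.6), np.float64(-1.8), np.float64(-0.2), np.float64(-0.116), 1], [np.float64(3.7), np.float64(-1.4), np.float64(-0.2), np.float64(-0.116), 1], [np.float64(3.9), np.float64(-1.0), np.float64(-0.2), np.float64(-0.116), 1], [np.float64(4.0), np.float64(-0.5), np.float64(-0.2), np.float64(-0.116), 1], [np.float64(4.0), np.float64(-0.0), np.float64(-0.2), np.float64(-0.116), 1], [np.float64(4.0), np.float64(0.4), np.float64(-0.2), np.float64(-0.116), 1], [np.float64(3.9), np.float64(0.9), np.float64(-0.2), np.float64(-0.116), 1], [np.float64(3.8), np.float64(1.3), np.float64(-0.2), np.float64(-0.116), 1], [np.float64(3.7), np.float64(1.2), np.float64(-0.2), np.float64(-0.116), 1], [np.float64(3.9), np.float64(0.8), np.float64(-0.0), np.float64(-0.116), 1], [np.float64(3.8), np.float64(1.2), np.float64(-0.0), np.float64(-0.116), 1], [np.float64(3.6), np.float64(1.7), np.float64(-0.0), np.float64(-0.116), 1], [np.float64(3.4), np.float64(2.1), np.float64(-0.0), np.float64(-0.116), 1], [np.float64(3.2), np.float64(2.5), np.float64(-0.0), np.float64(-0.116), 1], [np.float64(2.9), np.float64(2.8), np.float64(-0.0), np.float64(-0.116), 1], [np.float64(2.5), np.float64(3.1), np.float64(-0.0), np.float64(-0.116), 1], [np.float64(2.1), np.float64(3.4), np.float64(-0.0), np.float64(-0.116), 1], [np.float64(1.7), np.float64(3.6), np.float64(-0.0), np.float64(-0.116), 1]]
```

```bash
python3 -m jog '[[3,-2.6,-0.3,-0.12,1],[3.3,-2.2,-0.3,-0.12,1],[3.6,-1.8,-0.3,-0.12,1],[3.7,-1.4,-0.3,-0.12,1],[3.9,-1,-0.3,-0.12,1],[4,-0.5,-0.3,-0.12,1],[4,0,-0.3,-0.12,1],[4,0.4,-0.3,-0.12,1],[3.9,0.9,-0.3,-0.12,1],[3.8,1.3,-0.3,-0.12,1]]' 20
python3 - <<'E'
from h import *
print(r.read_state()["joint_positions"])
plan([[.44,-.18,.275],[.459,.195,.275]],-.38+np.pi,15)
E
```

```text
time: 1.1
ee_pos: [0.4177, -0.1859, 0.2701]
eef_rot: [0.67, 0.743, -0.001, -0.004]
ft_force: [0.9, 0.1, -0.5]
width: 0.0146
[ 0.7919463  -0.0250615  -0.45921678  1.81335428 -0.01239076  1.35969801
  0.4385743 ]
[[np.float64(0.7), np.float64(2.3), np.float64(-0.5), np.float64(-0.073), 1], [np.float64(2.6), np.float64(0.6), np.float64(-0.0), np.float64(-0.073), 1], [np.float64(2.5), np.float64(0.8), np.float64(-0.0), np.float64(-0.073), 1], [np.float64(2.5), np.float64(1.0), np.float64(-0.0), np.float64(-0.073), 1], [np.float64(2.4), np.float64(1.1), np.float64(-0.0), np.float64(-0.073), 1], [np.float64(2.3), np.float64(1.3), np.float64(-0.0), np.float64(-0.073), 1], [np.float64(2.2), np.float64(1.5), np.float64(-0.0), np.float64(-0.073), 1], [np.float64(2.1), np.float64(1.6), np.float64(-0.0), np.float64(-0.073), 1], [np.float64(2.0), np.float64(1.8), np.float64(-0.0), np.float64(-0.073), 1], [np.float64(1.8), np.float64(1.9), np.float64(-0.0), np.float64(-0.073), 1], [np.float64(1.7), np.float64(2.0), np.float64(-0.0), np.float64(-0.073), 1], [np.float64(1.5), np.float64(2.2), np.float64(-0.0), np.float64(-0.073), 1], [np.float64(1.4), np.float64(2.3), np.float64(-0.0), np.float64(-0.073), 1], [np.float64(1.2), np.float64(2.4), np.float64(-0.0), np.float64(-0.073), 1], [np.float64(1.0), np.float64(2.4), np.float64(-0.0), np.float64(-0.073), 1]]
```

```bash
python3 -m jog '[[3.8,1.3,-0.2,-0.11,1],[3.9,1.1,-0.1,-0.11,1],[3.8,1.5,0,-0.11,1],[3.6,1.9,0,-0.11,1],[3.4,2.2,0,-0.11,1],[3.1,2.5,0,-0.11,1],[2.8,2.8,0,-0.11,1],[2.5,3.1,0,-0.11,1],[2.1,3.4,0,-0.11,1],[1.7,3.6,0,-0.11,1]]'
python3 - <<'E'
from h import *
print(r.read_state()["joint_positions"])
plan([[.459,.195,.20]],-.38+np.pi,5)
E
```

```text
time: 2.1
ee_pos: [0.4291, 0.2311, 0.2736]
eef_rot: [0.16, 0.987, 0.0, -0.004]
ft_force: [1.2, -0.3, -0.2]
width: 0.0001
[ 0.31583609  0.08706234 -0.93365297  1.72482368  0.06568373  1.37049092
  0.62041177]
[[np.float64(-0.8), np.float64(-0.5), np.float64(1.5), np.float64(0.012), 1], [np.float64(-0.8), np.float64(-0.5), np.float64(1.5), np.float64(0.012), 1], [np.float64(-0.8), np.float64(-0.5), np.float64(1.5), np.float64(0.012), 1], [np.float64(-0.8), np.float64(-0.5), np.float64(1.5), np.float64(0.012), 1], [np.float64(-0.8), np.float64(-0.5), np.float64(1.5), np.float64(0.012), 1]]
```

```bash
python3 -m jog '[[-2,-1.2,0,0.03,1],[-2,-1.2,0,0.03,1],[0,0,1.5,0,1],[0,0,2,0,1],[0,0,2,0,1],[0,0,2,0,1],[0,0,2,0,1],[0,0,1.5,0,1],[0,0,0,0,1],[0,0,0,0,1]]'
python3 - <<'E'
from h import *
c=snap("top","pics/top2.png");s=snap("side","pics/side2.png")
t=cv2.imread("pics/top2.png")[175:275,175:290]; s=cv2.imread("pics/side2.png")[115:255,175:275]
t=cv2.resize(t,(460,400),interpolation=cv2.INTER_CUBIC); s=cv2.resize(s,(340,476),interpolation=cv2.INTER_CUBIC)
o=np.zeros((476,800,3),np.uint8); o[:400,:460]=t; o[:,460:]=s; cv2.imwrite("pics/z2.png",o)
plan([[.459,.195,.14]],-.38+np.pi,1)
E
```

```text
time: 3.1
ee_pos: [0.4559, 0.1927, 0.1528]
eef_rot: [0.191, 0.982, -0.001, -0.007]
ft_force: [-0.1, 1.6, 0.2]
width: 0.0005
[[np.float64(-0.2), np.float64(0.3), np.float64(1.3), np.float64(-0.005), 1]]
```

View pics/z2.png

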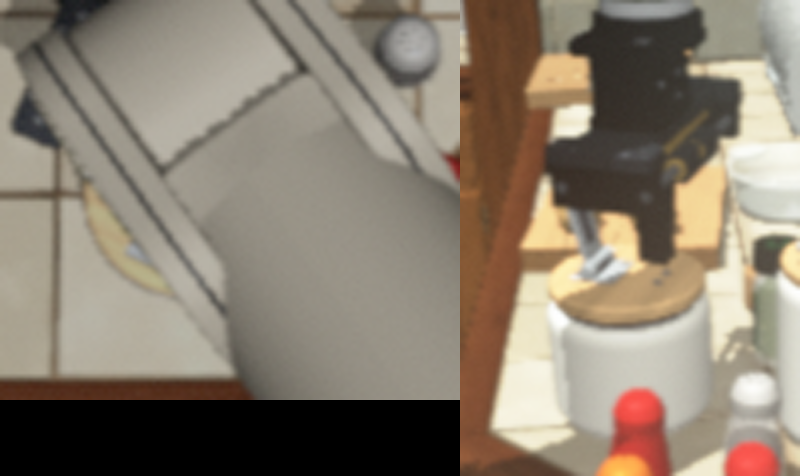

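```bash
python3 -m jog '[[-0.2,0.2,0.6,0,1],[0,0,0.5,0,1],[0,0,0.3,0,1],[0,0,0.3,0,1],[0,0,0.3,0,1],[0,0,0.3,0,1],[0,0,0.3,0,1],[0,0,0,0,1],[0,0,0,0,1],[0,0,0,0,1]]'
```

```text
time: 4.2
ee_pos: [0.46, 0.1946, 0.1272]
eef_rot: [0.191, 0.981, -0.0, -0.005]
ft_force: [0.4, -1.1, 0.7]
width: 0.0005
```

```bash
python3 -m jog '[[0,0,0.2,0,1],[0,0,0.2,0,1],[0,0,0.2,0,1],[0,0,0.2,0,1],[0,0,0.2,0,1],[0,0,0.3,0,1],[0,0,0.3,0,1],[0,0,0.3,0,1],[0,0,0.3,0,1],[0,0,0.3,0,1]]'
```

```text
time: 5.2
ee_pos: [0.4625, 0.1953, 0.1264]
eef_rot: [0.192, 0.981, -0.008, 0.001]
ft_force: [-15.7, -9.0, 41.3]
width: 0.0004
```

```bash
python3 -m jog '[[0,0,-0.5,0,1],[0,0,-2,0,1],[0,0,-3,0,1],[0,0,-3,0,1],[0,0,-2,0,1],[3,0,0,0,1],[4,0,0,0,1],[3,0,0,0,1],[0,0,0,0,1],[0,0,0,0,1]]'
python3 - <<'E'
from h import *
c=snap("top","pics/top3.png");s=snap("side","pics/side3.png")
t=cv2.imread("pics/top3.png")[175:275,175:290]; s=cv2.imread("pics/side3.png")[115:255,175:275]
t=cv2.resize(t,(460,400),interpolation=cv2.INTER_CUBIC); s=cv2.resize(s,(340,476),interpolation=cv2.INTER_CUBIC)
o=np.zeros((476,800,3),np.uint8); o[:400,:460]=t; o[:,460:]=s; cv2.imwrite("pics/z3.png",o)
plan([[.371,.230,.172]],-.38+np.pi,1)
E
```

```text
time: 6.2
ee_pos: [0.3674, 0.2364, 0.2361]
eef_rot: [0.192, 0.981, -0.007, 0.002]
ft_force: [0.7, -0.3, -0.3]
width: 0.0004
[[np.float64(-0.6), np.float64(-0.5), np.float64(6.4), np.float64(-0.008), 1]]
```

View pics/z3.png

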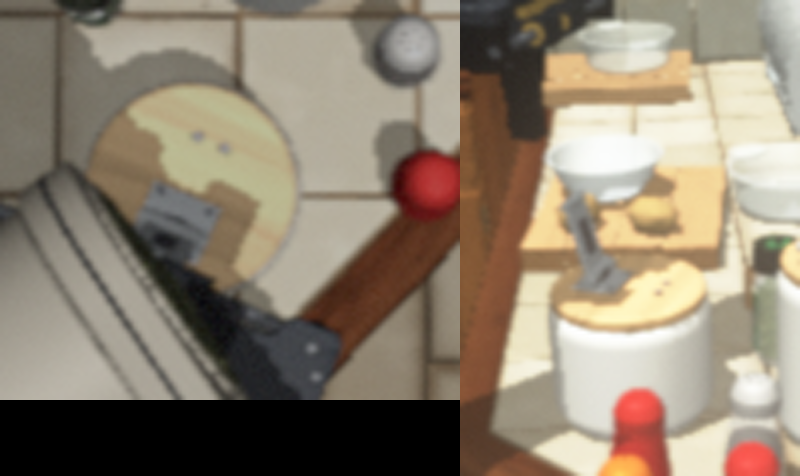

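```bash
python3 -m jog '[[0,-0.5,1,0,1],[0,0,1.5,0,1],[0,0,1.5,0,1],[0,0,1.5,0,1],[0,0,0.7,0,1],[-0.5,0,0,0,1],[0,0,0,0,1],[0,0,0,0,1],[0,0,0,0,1],[0,0,0,0,1]]'
python3 - <<'E'
from h import *
c=snap("side","pics/side4.png")
s=cv2.imread("pics/side4.png")[115:255,175:275]
cv2.imwrite("pics/z4.png",cv2.resize(s,(400,560),interpolation=cv2.INTER_CUBIC))
st=r.read_state(); p=np.array(st["ee_pos"])[:2]-[.431,.206]; f=np.array([np.cos(.38),-np.sin(.38)]); print(p@f,p@[-f[1],f[0]],st["ee_pos"],st["ft_force"])
E
```

```text
time: 7.3
ee_pos: [0.3738, 0.225, 0.1693]
eef_rot: [0.196, 0.981, -0.006, -0.0]
ft_force: [-0.6, 0.1, 0.2]
width: 0.001
-0.06020765695532339 -0.0035783724978897292 [0.37375999 0.22500914 0.16928301] [ 0.47141109 -0.36308517 -0.20105818]
```

View pics/z4.png

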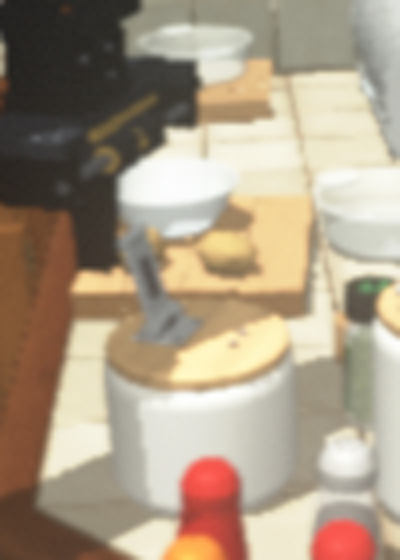

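```bash
python3 -m jog '[[-0.6,-0.3,0,0,1],[-0.6,0,0,0,1],[-0.6,0,0,0,1],[-0.6,0,0,0,1],[-0.7,0,0,0,1],[-0.7,0,0.1,0,1],[-0.7,0,0.1,0,1],[-0.7,0,0.1,0,1],[-0.7,0,0.1,0,1],[-0.7,0,0.1,0,1]]'
python3 - <<'E'
from h import *
st=r.read_state(); p=np.array(st["ee_pos"])[:2]-[.431,.206]; f=np.array([np.cos(.38),-np.sin(.38)]); print(p@f,p@[-f[1],f[0]],st["ee_pos"],st["ft_force"])
E
```

```text
time: 8.35
ee_pos: [0.4387, 0.1944, 0.1641]
eef_rot: [0.196, 0.981, -0.006, -0.0]
ft_force: [-0.6, -0.1, 0.0]
width: 0.0004
0.011485993864518448 -0.007953127646263278 [0.43871666 0.19435382 0.16410283] [-0.64091646 -0.11039789  0.03586017]
```

```bash
python3 -m jog '[[0,0,-2,0,1],[0,0,-3,0,1],[0,0,-3,0,1],[0,0,-2,0,1],[3,0,0,0,1],[4,0,0,0,1],[4,0,0,0,1],[3,0,0,0,1],[0,0,0,0,1],[0,0,0,0,1]]'
python3 - <<'E'
from h import *
c=snap("top","pics/top5.png");s=snap("side","pics/side5.png")
t=cv2.imread("pics/top5.png")[175:275,175:290]; s=cv2.imread("pics/side5.png")[115:255,175:275]
t=cv2.resize(t,(460,400),interpolation=cv2.INTER_CUBIC); s=cv2.resize(s,(340,476),interpolation=cv2.INTER_CUBIC)
o=np.zeros((476,800,3),np.uint8); o[:400,:460]=t; o[:,460:]=s; cv2.imwrite("pics/z5.png",o)
print(r.read_state()["ee_pos"])
E
```

```text
time: 9.35
ee_pos: [0.3114, 0.2489, 0.2685]
eef_rot: [0.198, 0.98, -0.005, 0.001]
ft_force: [-0.6, -1.0, 0.2]
width: 0.0007
[0.3115652  0.24887885 0.2683368 ]
```

View pics/z5.png

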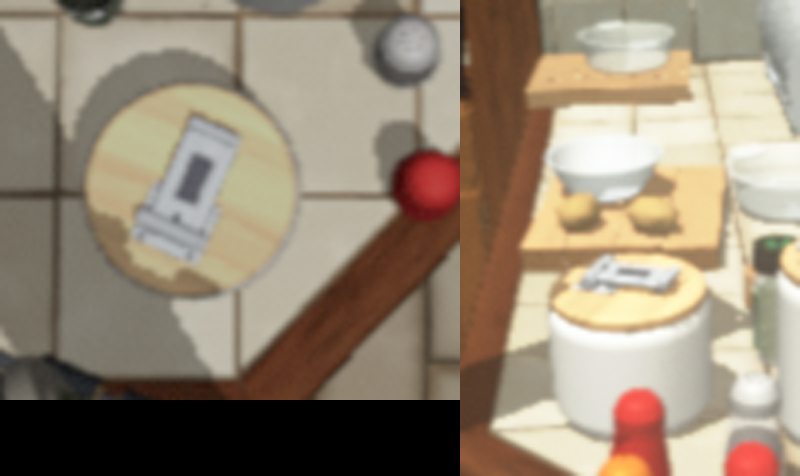

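```bash
python3 -c "
from bench import r
print(r.close_job())"
```

```text
the job is handed in; nothing more can be done
None
```

The lid is home and the lever is locked, and I handed the job in at about 9.4 s of the 35 s allowed. No verdict was reported.

- **Lid:** I pressed it down with the closed fingertips about 30 mm in front of its centre. It stopped solidly with the fingertips at z ≈ 0.104 m, the stated home height, at 41 N vertical. There was also about 18 N sideways and the fingers crept about 2.5 mm at that stop. The next picture showed no visible shift of the canister. The lever was still standing open in that picture.
- **Lever:** I then pushed it over from behind. The force reading afterwards was near zero.
- **Last check:** The final pictures show the lever lying flat forward over the lid and the lid seated. The canister has not visibly moved, and the salt shaker in the crop stands as before. The hand was well clear. I did not view the tall canister, spice jar and coffee jar in full at the end, but the hand passed clear above them.

No check failed or disagreed. The joint values themselves can't be read, so home and locked are judged from the stop height and the pictures.

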